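# Unplug the grow-lamp driver and cap its socket

## Task

The plug-in driver module on the raked outdoor power point is finished with. Do not pull it straight out: rock it gently from side to side, one side up past its spring catch and then the other, until it rises free of the pins, and stand it upright in the aluminium saucer without dropping it. Then swing the socket's weather flap over and press it down against its gasket until the latch catches, leaving the pot, the tweezer and the clip dispenser as they are.

Things in the scene. Friction and masses are not known exactly. Their poses are not given: they have to be found in the camera images.
- socket_floor (a point): Middle of the socket's floor on the power point (fixed grey box on a dark steel foot on the shelf), 58 mm above the shelf top. Axes: z out of the socket, leaning 30 degrees from vertical towards the low side, which faces the robot within about 20 degrees; x up the slope to the flap's hinge; y left. A black island 28 x 20 x 4 mm with four brass pins locates the module (1 mm play)
- module_mid (a point): Centre of the black driver module, half-way up, 35 mm over its underside; its axes are the socket's while seated (it may lean 2 degrees). Body 36 mm (x) by 30 mm (y) by 70 mm tall (z), finger ribs on the y sides, about 90 g. Seated, its top stands 42 mm above the gasket: grip it there across y. At the foot of both y sides a flange 3 mm high stands out 4 mm (38 mm over both)
- module_foot_left (a point): Bottom edge of the module's left flange (module axes: x 0, y +19 mm, z 0). To free the right side, tip the module about 13 degrees about this edge, the right side going up
- module_foot_right (a point): Bottom edge of the module's right flange (x 0, y -19 mm, z 0). Mirror of the left. Once one side is up on its tooth, bring the other side up by turning about the raised edge, until a little past level; then lift straight along the socket's z
- catch_left (a joint): Opening of the sprung catch on the socket's +y side, m: 0 at rest, about 0.0012 as the flange passes. Its round tooth lies 2 to 10 mm over the floor and overhangs the flange by 1.2 mm; the side is free when its flange edge has risen about 9 mm, and then rests on the tooth. One side takes about 10 N (up to 20) at the flange
- catch_right (a joint): The same for the -y side
- saucer_in (a point): Centre of the inner floor of the round aluminium saucer, 4 mm above the shelf top; floor flat to a radius of 47 mm, rim radius 66 mm, 14 mm high
- flap (a joint): Angle of the grey weather flap, rad: 0 closed, 2.25 fully open, 1.85 to 2.15 at the start. It stays where it is left (about 1 N at its edge moves it). At 0.1 it meets the latch's sloping nose, which gives way at some 10 to 16 N at flap_press; below 0.05 the gasket resists with up to 5 N. Latched it stays at 0.01 to 0.02, unlatched it springs back to about 0.1
- flap_hinge (a point): Middle of the flap's hinge line (along y), on the collar's high side: 38 mm up the slope and 26 mm out from the socket floor. It turns with the flap: x axis from free edge to hinge, z out of the outer face, which looks up when closed
- flap_press (a point): Point on the flap's outer face on its midline, 58 mm from the hinge; a good place to press. The flap is 75 mm long, 70 mm wide and 4 mm thick
- flap_edge (a point): Middle of the flap's free edge, outer face, 79 mm from the hinge. The steel latch is a hook 18 mm wide on the low side of the collar, just past this edge when closed, standing 12 mm above it
- pot: Celadon pot, 84 mm across, 75 mm high, on the shelf; origin under its centre; bystander
- tweezer: Stainless bonsai tweezer lying on the shelf, 165 mm long along its x, 8 mm high; origin under its middle; bystander
- dispenser: Steel push dispenser of plant clips fixed at the right-hand end of the shelf, 90 x 60 mm, 110 mm high; origin under its centre; bystander
- collar_top (a point): Middle of the mouth of the square collar round the socket, 22 mm out from the floor, axes as socket_floor. Collar 72 mm square outside, inside 40 mm (x) by 56 mm (y); on it lies a rubber gasket 5.5 mm high
Things that resemble listed ones, but are neither listed nor needed, are in the scene too. Of the things that look like the part that bears module_mid, the largest one is meant.

How it is judged:
By the outcome, as a careful person would: the job done as asked, in the order asked, and still so for the second after the job is handed in, with the robot touching nothing.
It also fails if it takes over 67 s, if anything falls off the work surface, if the arm or the gripper's body presses on something with over 40 N, if the wrist force passes 120 N, or if a joint passes its speed limit or range.

## Robot

A 7-joint arm with a two-finger parallel gripper is mounted at the origin on the work surface. World frame = base frame: x ahead of the robot, y to its left, z up, the work surface at z = 0. Lengths are in m, angles in degrees, forces in N, time in s.
With the tool pointing down it reaches from about 0.425 to 0.875 m from the base axis. Payload 4.7 kg.
Tool frame: the origin (TCP) lies at the very end of the fingers, on their centre line; the grasp point (between the pads) lies 19 mm behind it; z points along the fingers, y is the line along which they close (so a half turn about z gives the same grasp; the last joint's range is limited). The gripper opens to 87 mm and grips with 3 to 60 N. Pads are 19 mm wide; open, the fingers measure 117 mm over their backs; the gripper's body (75 mm by 190 mm) begins 51 mm behind the grasp point.
Start: joints at [76.667, 18.392, -4.016, 83.108, 1.295, 78.541, -3.26], TCP at [0.159, -0.63, 0.223] pointing down, gripper open.
Joint ranges: [-163.93, 163.93], [-17.29, 119.83], [-79.2, 71.16], [3.27, 140.29], [-89.18, 269.18], [5.43, 117.66], [-154.24, 154.24]. Speed limits (degrees/s): [147.25, 147.25, 180, 180, 180, 180, 180].

## Interface

Orientations are given as [roll, pitch, yaw] about the fixed x, y, z axes, in that order (R = Rz(yaw) Ry(pitch) Rx(roll)).
In Python, from cell import get_obs, eyes, env gives the robot as it stands.
- The arm moves only by the tool servo_tool, never from a script. Its argument "series" is a list that holds one entry, the list of rows, each a list of 7 numbers: the shift along the tool's x, y, z in units of 300 mm (1.0 is 300 mm), then the turn, a rotation vector about the tool's x, y, z in units of pi rad (1.0 is pi rad), then the opening, from 0 (shut) to 1 (fully open). In form: [[[tx, ty, tz, wx, wy, wz, gripper], ...]]. A call has 1 to 12 rows; each row is the pose to reach, as a shift and turn from the pose commanded when the call began, along the tool's axes at that moment, turning the shorter way round; what a row does not reach only later rows make up. A row lasts 1/12 s, in which the tool goes at most 41.7 mm and 7.16 degrees, less where a joint would pass 70% of its speed; a pose out of reach is approached as far as the arm can. A call with a number of a shift or a turn outside -1 to 1 is refused whole. A call with a gripper value outside its range is refused whole. The fingers move at their own pace and stop on an object; "grip_force" is the grip in N (left out, the last holds). Time passes only in rows, so rows that repeat a pose let the fingers close. It gives the time, the measured TCP pose, the force, the opening and the grip force at its end, in the units of the state.
- get_obs(): the state, without advancing time (a new reading comes with each control period).
- eyes.read_camera(name): name is "scene" or "top" or "wrist"; returns a dict with "frame" (400x640x3 uint8, red, green, blue), "depth" (400x640 float32, m along the optical axis (not along the pixel's ray), 0 where there is no reading), "fx", "fy", "cx", "cy" (pixels), "origin" and "rotation" of the camera in the world; the wrist camera has in their place "mount" (4x4, takes a point from camera to tool coordinates, whose origin is the TCP and whose axes are the flange's). Camera axes: x right, y down, z forward; pixel columns grow to the right and rows downward; lengths in m; the calibration is good to about 2 mm. A picture is of the moment at which its call begins: read the wrist's pose just before it.
- env.sign_off(): hands the job in; it is judged then, once.
The state is a dict: "time_s": time; "qpos": joint angles; "joint_velocities": joint speeds; "effort": joint torques, N m; "tool_pos": TCP position; "tool_rot": TCP orientation; "force": force on the tool from outside, world axes, zero at the start; "wrist_torque": the same for the moment, N m; "grip_width": finger opening in m; "grasp_force": force on a finger pad.
Only numpy, scipy, OpenCV 4.12 (cv2) and the standard library are available. Lean on these libraries where they do the work, as an engineer would, in place of code of your own. Each camera call takes 0.05 s, during which the arm holds its last target. There are 200 camera calls.

## Working session

There is one attempt and no reset: what is moved stays moved. The work goes in short steps, Python scripts to look and compute and a tool call to move; the robot and the scene stay as the last step left them, time stands still between calls to the robot, and variables do not carry over. Pictures are saved under pics/ and viewed, at most 10 in all, crops included, and the job is handed in when it is done.

Besides the shell and the picture viewer there is one more tool, called after ">>>" by a JSON object that holds its "method" and its "body". servo_tool: Moves the arm, as the interface text tells. Shifts and turns lie within -1 to 1; 1 stands for 300 mm of shift or pi rad of turn. Its arguments: {"type":"object","properties":{"series":{"type":"array"},"grip_force":{"type":"number"}},"required":["series"]}

```bash
ls; mkdir -p pics
cat > h.py <<'E'
import numpy as np,cv2
from scipy.spatial.transform import Rotation as R
from cell import get_obs,eyes,env
def cloud(c,o=None):
    d=c["depth"]; v,u=np.mgrid[0:d.shape[0],0:d.shape[1]]
    P=np.stack([(u-c["cx"])/c["fx"]*d,(v-c["cy"])/c["fy"]*d,d],-1)
    if "mount" in c:
        M=np.array(c["mount"]); P=P@M[:3,:3].T+M[:3,3]
        Rt=R.from_euler('xyz',o["tool_rot"],degrees=True).as_matrix()
        return P@Rt.T+np.array(o["tool_pos"])
    return P@np.array(c["rotation"]).T+np.array(c["origin"])
E
python3 - <<'E'
from h import *
o=get_obs();print(o)
for n in("scene","top"):
    c=eyes.read_camera(n);np.savez(n,**c)
    cv2.imwrite(f"pics/{n}0.png",c["frame"][...,::-1])
    print(n,c["origin"],c["rotation"],c["fx"],c["cx"],c["cy"])
E
```

```text
pics
{'time_s': 0.0, 'qpos': array([76.66567167, 18.43702788, -4.01629558, 83.17640068,  1.29472106,
       78.53789604, -3.26090821]), 'joint_velocities': array([ 0.10410651,  0.00693398,  0.01269999,  0.01322988, -0.05797785,
        0.09624221,  0.04102264]), 'effort': array([-2.30766454e-04, -4.91282701e+01, -4.03702240e-01, -3.12526023e+01,
       -6.39276858e-02,  4.38099552e-02,  1.71464258e-04]), 'tool_pos': array([ 0.15864106, -0.62977882,  0.22147148]), 'tool_rot': array([-1.79893904e+02,  5.19323673e-03,  1.41438770e+01]), 'force': array([ 0.56242726, -0.3635455 , -0.79154074]), 'wrist_torque': array([-0.03292714,  0.00789619,  0.0215022 ]), 'grasp_force': 0.0, 'grip_width': 0.08691522775408538}
scene [ 1.25168974 -0.78072735  0.77922285] [-124.32089713   -1.22027397   39.49142178] 447.44087919764564 314.4953835917681 197.07732230865153
top [ 0.39780441 -0.06069786  1.35949364] [-168.96673373   -0.37617952  -88.97751387] 471.95358565681227 316.7496226195839 201.6034012875818
```

```bash
sed -i "s/np.array(c\[\"rotation\"\]).T/R.from_euler('xyz',np.array(c[\"rotation\"]),degrees=True).as_matrix().T/" h.py
```

```text
(no output)
```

View pics/scene0.png

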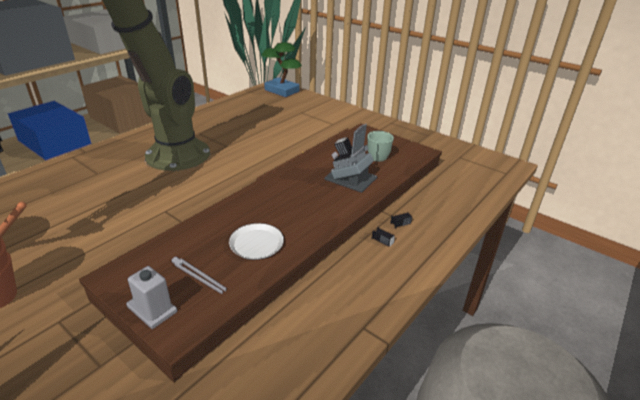

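View pics/top0.png

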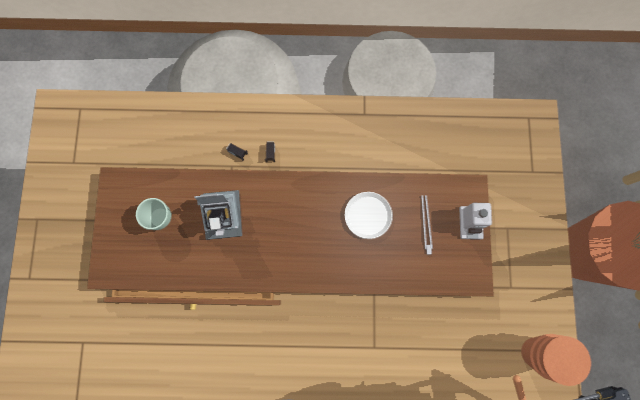

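Scene: module seated in the power point at scene (345,150) / top (217,215). Look-alikes: two small black blocks on the table at scene (383,237), (401,219) / top (270,152), (236,152). Saucer is at top (368,216), pot (153,214), tweezer (427,224) and dispenser (476,221). I choose the seated one and check it in a crop.

Run:
```python
from h import *
s=dict(np.load("scene.npz"));t=dict(np.load("top.npz"))
a=cv2.resize(s["frame"][115:195,315:405],(540,480),interpolation=cv2.INTER_CUBIC)
b=cv2.resize(t["frame"][180:250,180:260],(240*2,210*2),interpolation=cv2.INTER_CUBIC)
im=np.zeros((480,800,3),np.uint8);im[:400,:450]=cv2.resize(a,(450,400));im[:306,450:]=cv2.resize(b,(350,306))
cv2.imwrite("pics/crop1.png",im[...,::-1])
for n,c in(("s",s),("t",t)):
    c={k:(v.item() if v.ndim==0 else v) for k,v in c.items()}
    P=cloud(c)
    if n=="t":
        print("shelf",P[270,300],P[190,300],"tbl",P[130,200],P[330,330])
        print("sauc",P[216,368]); print("module",P[224,215],P[215,222],"pot",P[214,153],"look",P[152,236],P[152,270])
        sh=P[200:260,280:340,2]; zs=np.median(sh);print("zs",zs)
        f=c["frame"].astype(int); m=(f.min(-1)>170)&(abs(P[...,2]-zs)<.03)
        m[:, :330]=0;m[:,400:]=0
        q=np.argwhere(m);(cx,cy),r=cv2.minEnclosingCircle(q[:,::-1].astype(np.float32));print(cx,cy,r,P[m].mean(0),P[m].min(0),P[m].max(0))
    else: print("s",P[148,344],P[135,360],"shelf",P[200,300],P[240,257])
    box=(P[...,0]>.4)&(P[...,0]<.8)&(P[...,1]>.1)&(P[...,1]<.5)&(P[...,2]>.055)
    Q=P[box]; print(n,len(Q),Q.min(0),Q.max(0))
    i=np.argsort(-Q[:,2])[:40];print(np.round(Q[i][::5],3))
```

```text
s [0.59200558 0.17561282 0.16411405] [0.63227075 0.19243035 0.21319255] shelf [0.56702206 0.00957944 0.05482798] [ 0.60783726 -0.1999786   0.06177213]
s 6242 [0.40137296 0.10010226 0.05500201] [0.7445331  0.49998205 0.23664258]
[[0.631 0.186 0.237]
 [0.625 0.209 0.236]
 [0.628 0.215 0.235]
 [0.627 0.182 0.234]
 [0.628 0.222 0.232]
 [0.629 0.2   0.231]
 [0.632 0.18  0.23 ]
 [0.626 0.225 0.228]]
shelf [ 0.4600244  -0.02263926  0.06746318] [ 0.68328958 -0.01698065  0.06190702] tbl [ 0.87796186  0.29255852 -0.00419588] [ 0.2991516  -0.10831378  0.00043692]
sauc [ 0.61215749 -0.20779019  0.06573991]
module [0.56540167 0.19077452 0.18077047] [0.59274815 0.17948764 0.15560731] pot [0.60589856 0.38730686 0.06940614] look [0.80059939 0.17418159 0.02973723] [0.80204414 0.07455989 0.03147903]
zs 0.0611065617664166
367.7574157714844 215.1485137939453 23.853864669799805 [ 0.61557647 -0.20769945  0.06651378] [ 0.54970478 -0.27281397  0.05593215] [ 0.67938109 -0.14296996  0.08124426]
t 17512 [0.4004069  0.10001539 0.055002  ] [0.74148047 0.49999985 0.2452179 ]
[[0.629 0.181 0.245]
 [0.63  0.194 0.242]
 [0.625 0.206 0.241]
 [0.628 0.177 0.24 ]
 [0.625 0.214 0.24 ]
 [0.628 0.204 0.239]
 [0.631 0.185 0.238]
 [0.622 0.231 0.237]]
```

View pics/crop1.png

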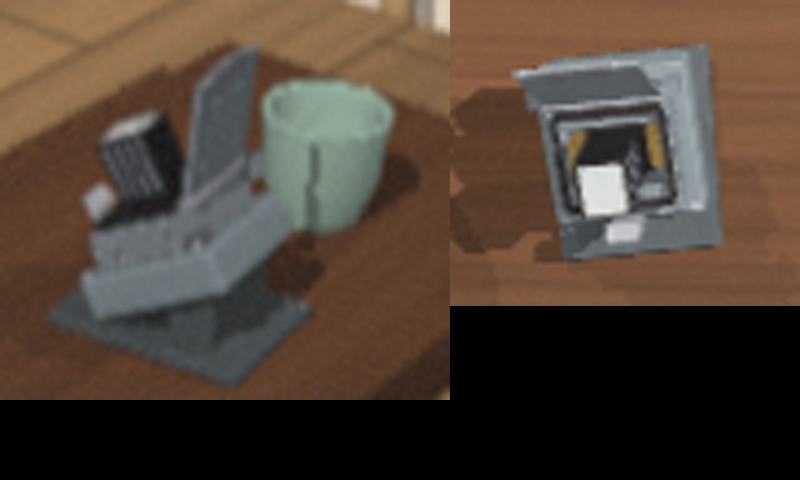

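The crop shows the seated module: ribbed black body with a white top at scene (345,150), tall enough to be the largest. The flap stands open behind it and a small grey latch is in front. Next I move in for a wrist view.

```bash
cat >> h.py <<'E'
import json,os
U=np.array([.3]*3+[np.pi]*3)
def load():
    if os.path.exists("cmd.json"):
        p,q=json.load(open("cmd.json")); return np.array(p),R.from_quat(q)
    return np.array([.159,-.63,.223]),R.from_euler('xyz',[180,0,14.144],degrees=True)
def save(p,r): json.dump([list(p),list(r.as_quat())],open("cmd.json","w"))
def rel(p0,r0,p,r):  # row numbers from commanded pose
    return np.round(np.r_[r0.inv().apply(np.array(p)-p0),(r0.inv()*r).as_rotvec()]/U,3)
def app(p0,r0,x):
    x=np.array(x)*U; return p0+r0.apply(x[:3]), r0*R.from_rotvec(x[3:])
def plan(calls):
    """calls: list of calls, each a list of (p,r); prints rows and stores the final command"""
    p0,r0=load()
    for k,c in enumerate(calls):
        X=[rel(p0,r0,p,r) for p,r in c]
        n=[max(np.linalg.norm(b[:3]-a[:3])*.3/.0417,np.linalg.norm(b[3:]-a[3:])*180/7.16) for a,b in zip([np.zeros(6)]+X[:-1],X)]
        for x,m in zip(X,n): print(k,x.tolist(),"rows>=%.1f"%m)
        p0,r0=app(p0,r0,X[-1])
    save(p0,r0)
def sock(psi):
    c,s=np.cos(np.radians(psi)),np.sin(np.radians(psi)); h=np.sqrt(3)/2
    return np.array([[h*c,h*s,.5],[-s,c,0],[-.5*c,-.5*s,h]]).T  # columns x,y,z
def tool(S): return R.from_matrix(S@np.diag([1,-1,-1]))
E
python3 - <<'E'
from h import *
S=sock(9.5);F=np.array([.6,.196,.119])
a=(np.array([.45,-.35,.36]),R.from_euler('xyz',[180,-10,12],degrees=True))
v=F+.2*S[:,2]; b=(np.array([.46,-.05,.36]),R.from_matrix(tool(S).as_matrix()))
plan([[a],[b],[(v,tool(S))]])
print(eyes.read_camera("wrist")["mount"])
E
```

```text
0 [1.169, -0.668, -0.457, -0.001, 0.056, 0.012] rows>=10.2
1 [0.236, -0.971, 0.042, -0.005, 0.111, 0.013] rows>=7.2
2 [0.114, -0.732, 0.327, 0.0, -0.0, 0.0] rows>=5.8
[[-1.68438136e-04 -9.65429476e-01 -2.60664339e-01  7.17809252e-02]
 [ 9.99999986e-01 -1.64084764e-04 -3.84627449e-05  1.14003552e-03]
 [-5.63797891e-06 -2.60664342e-01  9.65429490e-01 -1.61659110e-01]
 [ 0.00000000e+00  0.00000000e+00  0.00000000e+00  1.00000000e+00]]
```

```bash
rm cmd.json
python3 - <<'E'
from h import *
S=sock(9.5);F=np.array([.6,.196,.119])
a0=(np.array([.31,-.5,.34]),R.from_euler('xyz',[180,-5,13],degrees=True))
a=(np.array([.45,-.30,.36]),R.from_euler('xyz',[180,-15,12],degrees=True))
v=F+.2*S[:,2]; b=(np.array([.46,-.05,.36]),tool(S))
plan([[a0],[a],[b],[(v,tool(S))]])
E
```

```text
0 [0.594, -0.297, -0.39, -0.0, 0.028, 0.006] rows>=5.5
1 [0.609, -0.544, -0.013, -0.001, 0.055, 0.006] rows>=5.9
2 [0.198, -0.808, 0.054, -0.006, 0.084, 0.013] rows>=6.0
3 [0.113, -0.733, 0.326, 0.0, -0.0, -0.0] rows>=5.8
```

>>> {"method": "servo_tool", "body": {"series": [[[0.594,-0.297,-0.39,0,0.028,0.006,1],[0.594,-0.297,-0.39,0,0.028,0.006,1],[0.594,-0.297,-0.39,0,0.028,0.006,1],[0.594,-0.297,-0.39,0,0.028,0.006,1],[0.594,-0.297,-0.39,0,0.028,0.006,1],[0.594,-0.297,-0.39,0,0.028,0.006,1],[0.594,-0.297,-0.39,0,0.028,0.006,1],[0.594,-0.297,-0.39,0,0.028,0.006,1]]]}}

```text
time_s: 0.82
tool_pos: [0.3112, -0.4996, 0.3404]
tool_rot: [179.9, -5.0, 13.3]
force: [-0.8, -0.4, -1.7]
grip_width: 0.0871
grasp_force: 0.0
```

>>> {"method": "servo_tool", "body": {"series": [[[0.609,-0.544,-0.013,-0.001,0.055,0.006,1],[0.609,-0.544,-0.013,-0.001,0.055,0.006,1],[0.609,-0.544,-0.013,-0.001,0.055,0.006,1],[0.609,-0.544,-0.013,-0.001,0.055,0.006,1],[0.609,-0.544,-0.013,-0.001,0.055,0.006,1],[0.609,-0.544,-0.013,-0.001,0.055,0.006,1],[0.609,-0.544,-0.013,-0.001,0.055,0.006,1],[0.609,-0.544,-0.013,-0.001,0.055,0.006,1],[0.609,-0.544,-0.013,-0.001,0.055,0.006,1]]]}}

```text
time_s: 1.57
tool_pos: [0.4483, -0.3022, 0.3585]
tool_rot: [-179.9, -14.8, 11.8]
force: [0.0, 0.3, 0.4]
grip_width: 0.0869
grasp_force: 0.0
```

>>> {"method": "servo_tool", "body": {"series": [[[0.198,-0.808,0.054,-0.006,0.084,0.013,1],[0.198,-0.808,0.054,-0.006,0.084,0.013,1],[0.198,-0.808,0.054,-0.006,0.084,0.013,1],[0.198,-0.808,0.054,-0.006,0.084,0.013,1],[0.198,-0.808,0.054,-0.006,0.084,0.013,1],[0.198,-0.808,0.054,-0.006,0.084,0.013,1],[0.198,-0.808,0.054,-0.006,0.084,0.013,1],[0.198,-0.808,0.054,-0.006,0.084,0.013,1],[0.198,-0.808,0.054,-0.006,0.084,0.013,1]]]}}

```text
time_s: 2.32
tool_pos: [0.4918, -0.1513, 0.3224]
tool_rot: [-177.8, -28.1, 7.9]
force: [-1.8, -0.8, 0.9]
grip_width: 0.087
grasp_force: 0.0
```

>>> {"method": "servo_tool", "body": {"series": [[[0.113,-0.733,0.326,0,0,0,1],[0.113,-0.733,0.326,0,0,0,1],[0.113,-0.733,0.326,0,0,0,1],[0.113,-0.733,0.326,0,0,0,1],[0.113,-0.733,0.326,0,0,0,1],[0.113,-0.733,0.326,0,0,0,1],[0.113,-0.733,0.326,0,0,0,1],[0.113,-0.733,0.326,0,0,0,1],[0.113,-0.733,0.326,0,0,0,1],[0.113,-0.733,0.326,0,0,0,1]]]}}

```text
time_s: 3.15
tool_pos: [0.5324, 0.0832, 0.262]
tool_rot: [-177.6, -28.3, 8.2]
force: [-0.2, -0.1, -0.5]
grip_width: 0.0867
grasp_force: 0.0
```

Run:
```python
from h import *
o=get_obs();print(np.round(o["qpos"],1),o["tool_pos"])
p,r=np.array(o["tool_pos"]),R.from_euler('xyz',o["tool_rot"],degrees=True)
save(p,r)
c=eyes.read_camera("wrist");np.savez("w1",**c);cv2.imwrite("pics/w1.png",c["frame"][...,::-1])
S=sock(9.5);F=np.array([.6,.196,.119]);print(r.as_euler('xyz',degrees=True))
print((S.T@(r.as_matrix())).round(3))
plan([[(F+.2*S[:,2],tool(S))]])
```

```text
[  5.7 -17.  -13.5 119.1  -8.3  49.3 -85.6] [0.53242638 0.08321096 0.26195443]
[-177.56308014  -28.31088585    8.18275167]
[[ 0.999 -0.021 -0.029]
 [-0.02  -0.999  0.032]
 [-0.029 -0.031 -0.999]]
0 [-0.002, -0.337, -0.101, -0.01, 0.009, -0.007] rows>=2.5
```

View pics/w1.png

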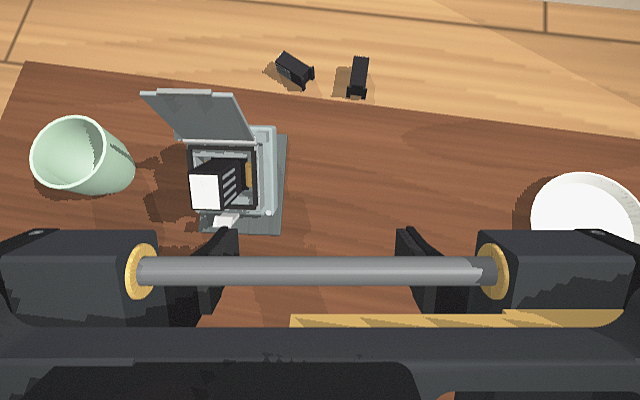

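The view shows the pot (80,155), flap (200,115), the module with its white top (204,192), the latch (225,220) and both look-alikes on the table at (295,68), (358,75). Joint 2 is at its limit, so I stay closer in. I measure from this view.

Run:
```python
from h import *
c={k:(v.item() if v.ndim==0 else v) for k,v in np.load("w1.npz").items()}
o=get_obs();o=dict(o);print(o["tool_pos"])
P=cloud(c,o);f=c["frame"].astype(int)
def fit(Q):
    for _ in range(3):
        m=Q.mean(0);n=np.linalg.svd(Q-m,full_matrices=0)[2][2];d=(Q-m)@n;Q=Q[abs(d)<2*d.std()+1e-6]
    return m,n*np.sign(n[2]),d.std()
def poly(pts):
    m=np.zeros(f.shape[:2],np.uint8);cv2.fillPoly(m,[np.array(pts)],1);return m>0
sh=poly([(320,110),(480,130),(480,180),(320,180)]);print("shelf",fit(P[sh]))
fl=poly([(152,98),(205,97),(245,136),(180,136)]);m,n,sd=fit(P[fl]);print("flap",m,n,sd,"psi",np.degrees(np.arctan2(-n[1],-n[0])),np.degrees(np.arctan2(n[1],n[0])))
w=poly([(185,170),(222,170),(222,213),(185,213)])&(f.min(-1)>200)
print(w.sum(),"top",fit(P[w]))
cn=max(cv2.findContours(w.astype(np.uint8),0,1)[0],key=cv2.contourArea);print(cv2.minAreaRect(cn))
ap=cv2.approxPolyDP(cn,4,True)[:,0]
for u,v in ap: print(u,v,P[v,u].round(4))
k=cv2.erode(w.astype(np.uint8),np.ones((3,3)))>0;print(P[k].mean(0))
s=poly([(259,128),(275,128),(275,212),(259,212)]);print("rightcollar",fit(P[s]))
```

```text
[0.53242053 0.08342849 0.26211751]
shelf (array([0.68204882, 0.0137595 , 0.05987007]), array([ 1.65800480e-04, -9.67449873e-05,  9.99999982e-01]), np.float64(0.0006567140697815075))
flap [0.62460872 0.2006148  0.20201249] [-0.99226803 -0.11794726  0.03863416] 0.0003070050005553112 psi 6.778732541607566 -173.22126745839245
942 top (array([0.56863621, 0.18933904, 0.17923361]), array([-0.51897542, -0.04786355,  0.85344806]), np.float64(0.0006024020521940331))
((204.16552734375, 191.98622131347656), (36.37392044067383, 27.903282165527344), 85.2363510131836)
189 175 [0.5793 0.2027 0.1863]
193 208 [0.5542 0.1999 0.1697]
219 209 [0.5571 0.1771 0.1689]
216 175 [0.5826 0.1794 0.1871]
[0.56845133 0.18885991 0.18022203]
rightcollar (array([0.61121441, 0.15367956, 0.12116884]), array([-0.04469748, -0.97844452,  0.2016146 ]), np.float64(0.002972613322927151))
```

```bash
cat >> h.py <<'E'
PSI=6.5; S=sock(PSI); F=np.array([.6033,.1929,.1190])
def sp(x,y,z): return F+S@np.array([x,y,z])/1000
E
python3 - <<'E'
from h import *
o=get_obs()
save(o["tool_pos"],R.from_euler('xyz',o["tool_rot"],degrees=True))
plan([[(sp(0,0,112),tool(S))]])
E
```

```text
0 [0.014, -0.325, 0.196, -0.018, 0.009, 0.008] rows>=2.7
```

>>> {"method": "servo_tool", "body": {"series": [[[0.014,-0.325,0.05,-0.018,0.009,0.008,1],[0.014,-0.325,0.05,-0.018,0.009,0.008,1],[0.014,-0.325,0.1,-0.018,0.009,0.008,1],[0.014,-0.325,0.196,-0.018,0.009,0.008,1],[0.014,-0.325,0.196,-0.018,0.009,0.008,1],[0.014,-0.325,0.196,-0.018,0.009,0.008,1],[0.014,-0.325,0.196,-0.018,0.009,0.008,1],[0.014,-0.325,0.196,-0.018,0.009,0.008,1],[0.014,-0.325,0.196,-0.018,0.009,0.008,1],[0.014,-0.325,0.196,-0.018,0.009,0.008,1]]]}}

```text
time_s: 4.03
tool_pos: [0.547, 0.1888, 0.2173]
tool_rot: [-180.0, -30.0, 6.7]
force: [0.5, 0.5, -0.1]
grip_width: 0.0869
grasp_force: 0.0
```

Run:
```python
from h import *
o=get_obs();p,r=load();print(np.round(o["qpos"],1),o["tool_pos"],o["tool_rot"],p,r.as_euler('xyz',degrees=True))
c=eyes.read_camera("wrist");np.savez("w2",**c);cv2.imwrite("pics/w2.png",c["frame"][...,::-1])
P=cloud(c,o);f=c["frame"].astype(int)
Q=(P-F)@S*1000
w=(f.min(-1)>190)&(abs(Q[...,2]-70)<6)&(abs(Q[...,0])<25)&(abs(Q[...,1])<25)
print(w.sum(),Q[w].mean(0),Q[w].min(0),Q[w].max(0))
cn=max(cv2.findContours(w.astype(np.uint8),0,1)[0],key=cv2.contourArea)
for u,v in cv2.boxPoints(cv2.minAreaRect(cn)): print(u,v,Q[int(v),int(u)].round(1))
A=Q[w];m=A.mean(0);print(np.linalg.svd(A-m,full_matrices=0)[2][2])
# gasket band
g=(abs(Q[...,2]-27.5)<2.5)&(abs(Q[...,0])<45)&(abs(Q[...,1])<45);B=Q[g]
print(g.sum(),B.min(0),B.max(0),np.percentile(B,[1,99],axis=0))
```

```text
[   2.4  -10.4  -27.6  119.1    7.1   41.8 -113.4] [0.54698833 0.18882582 0.21731855] [-179.99577317  -30.03719862    6.7006568 ] [0.54748741 0.18654247 0.21605421] [-179.97728249  -29.91420006    6.50124902]
1417 [7.98069824e-03 3.79151324e-01 6.95074018e+01] [-17.02131524 -11.62759717  65.92697068] [14.65787505 12.24469724 71.98367   ]
301.0 200.0 [14.4 11.9 69.8]
335.0 200.0 [ 14.2 -11.1  69. ]
335.0 241.0 [-16.3 -11.8  67.5]
301.0 241.0 [-16.4  12.3  67.5]
[-0.03214939 -0.00172773  0.99948158]
1240 [-40.94196453 -34.3047462   25.00170398] [41.19385924 44.69344742 29.99723284] [[-39.18516845 -33.32078316  25.02316809]
 [ 41.05400181  34.2971268   29.85639271]]
```

View pics/w2.png

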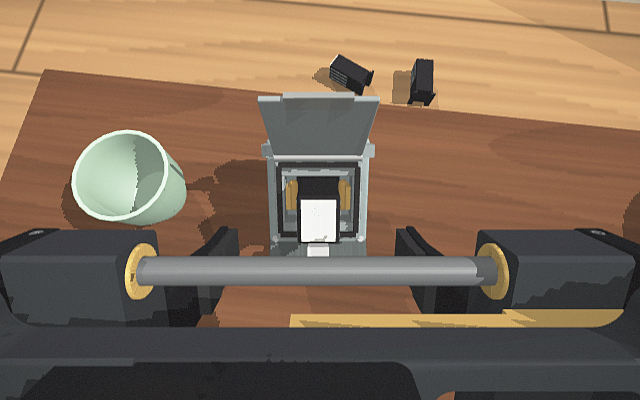

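View is well centred: module top at (318,221), flap (318,120), latch (318,250). The measured frame agrees within 1 mm. Next: descend and grip.

Run:
```python
from h import *
o=get_obs()
save(o["tool_pos"],R.from_euler('xyz',o["tool_rot"],degrees=True))
plan([[(sp(0,.4,80),tool(S)),(sp(0,.4,37),tool(S))]])
```

```text
0 [-0.0, 0.007, 0.111, -0.001, -0.0, 0.001] rows>=0.8
0 [-0.0, 0.008, 0.254, -0.001, -0.0, 0.001] rows>=1.0
```

>>> {"method": "servo_tool", "body": {"series": [[[0,0.007,0.06,-0.001,0,0.001,1],[0,0.007,0.111,-0.001,0,0.001,1],[0,0.008,0.15,-0.001,0,0.001,1],[0,0.008,0.19,-0.001,0,0.001,1],[0,0.008,0.22,-0.001,0,0.001,1],[0,0.008,0.254,-0.001,0,0.001,1],[0,0.008,0.254,-0.001,0,0.001,1],[0,0.008,0.254,-0.001,0,0.001,1],[0,0.008,0.254,-0.001,0,0.001,1]]]}}

```text
time_s: 4.83
tool_pos: [0.5846, 0.1917, 0.1506]
tool_rot: [179.9, -30.0, 6.6]
force: [0.6, -0.8, 0.1]
grip_width: 0.0865
grasp_force: 0.0
```

>>> {"method": "servo_tool", "body": {"series": [[[0,0,0,0,0,0,0.5],[0,0,0,0,0,0,0.4],[0,0,0,0,0,0,0.3],[0,0,0,0,0,0,0.3],[0,0,0,0,0,0,0.2],[0,0,0,0,0,0,0.2],[0,0,0,0,0,0,0.2],[0,0,0,0,0,0,0.2]]], "grip_force": 15}}

```text
time_s: 5.5
tool_pos: [0.5844, 0.1916, 0.1499]
tool_rot: [179.9, -29.9, 6.6]
force: [0.2, 0.1, 0.8]
grip_width: 0.0419
grasp_force: 0.0
```

Run:
```python
from h import *
o=get_obs();p,r=load()
print(o["time_s"],o["tool_pos"],o["tool_rot"],p,r.as_euler('xyz',degrees=True),(np.array(o["tool_pos"])-F)@S*1000,o["force"],o["grip_width"],o["grasp_force"])
```

```text
5.5 [0.58443906 0.19158438 0.1498804 ] [179.91408049 -29.91523321   6.581231  ] [0.58495736 0.1910911  0.15108115] [179.92019872 -30.01660819   6.51978778] [-0.91783648  0.82795897 36.18752795] [0.16631244 0.09557149 0.81530249] 0.04190506997706359 0.0
```

>>> {"method": "servo_tool", "body": {"series": [[[0,0,0,0,0,0,0.2],[0,0,0,0,0,0,0.2],[0,0,0,0,0,0,0.2],[0,0,0,0,0,0,0.2],[0,0,0,0,0,0,0.2]]]}}

```text
time_s: 5.92
tool_pos: [0.5844, 0.1916, 0.1499]
tool_rot: [179.9, -29.9, 6.6]
force: [0.6, 0.6, -1.1]
grip_width: 0.0303
grasp_force: 14.9
```

>>> {"method": "servo_tool", "body": {"series": [[[0,0,0,0,0,0,0.1],[0,0,0,0,0,0,0.0],[0,0,0,0,0,0,0.0],[0,0,0,0,0,0,0.0]]], "grip_force": 55}}

```text
time_s: 6.25
tool_pos: [0.5844, 0.1916, 0.1498]
tool_rot: [179.9, -29.9, 6.6]
force: [0.4, 0.7, -0.9]
grip_width: 0.0299
grasp_force: 54.9
```

Run:
```python
from h import *
p0,r0=load(); o=get_obs();print(p0,o["tool_pos"],o["force"],o["wrist_torque"],o["grip_width"],o["grasp_force"])
q=np.r_[0,.4,37.]
# motion of a rigid body: pivot rotations in socket frame
def piv(c,th,q,Rm):
    A=R.from_euler('x',th,degrees=True).as_matrix(); return c+A@(q-c),A@Rm
L=np.array([0,19.,0]);Rt=np.array([0,-19.,0])
T0=tool(S).as_matrix(); base=np.eye(3)
# from actual commanded pose
q=(p0-F)@S*1000; T0=S.T@r0.as_matrix();print(q)
def row(p,M): return (F+S@p/1000, R.from_matrix(S@M))
c1=[]
for th in (-2,-4,-6,-8,-10,-12,-14): c1.append(row(*piv(L,th,q,T0)))
q1,T1=piv(L,-14,q,T0); R1,_=piv(L,-14,Rt,T0)
c2=[row(*piv(R1,th,q1,T1)) for th in (2,4,6,8,10,12,14,16,17)]
q2,T2=piv(R1,17,q1,T1)
q3=q2+[0,0,20]
plan([c1,c2,[row(q3,T2)]])
```

```text
[0.58495736 0.1910911  0.15108115] [0.58439284 0.19164525 0.1498406 ] [ 0.37130347  0.66790968 -0.93955207] [0.00750458 0.66869429 0.03140251] 0.02986966585120599 54.90182868205011
[ 0.08015407  0.27917456 36.99783843]
0 [0.0, -0.004, -0.002, -0.011, -0.0, -0.0] rows>=0.3
0 [0.0, -0.009, -0.004, -0.022, -0.0, -0.0] rows>=0.3
0 [0.0, -0.013, -0.006, -0.033, -0.0, -0.0] rows>=0.3
0 [0.0, -0.018, -0.008, -0.044, -0.0, -0.0] rows>=0.3
0 [0.0, -0.022, -0.009, -0.056, -0.0, -0.0] rows>=0.3
0 [0.0, -0.027, -0.01, -0.067, -0.0, -0.0] rows>=0.3
0 [0.0, -0.032, -0.011, -0.078, -0.0, -0.0] rows>=0.3
1 [0.0, 0.005, -0.003, 0.011, -0.0, -0.0] rows>=0.3
1 [0.0, 0.009, -0.005, 0.022, -0.0, -0.0] rows>=0.3
1 [0.0, 0.014, -0.006, 0.034, -0.0, -0.0] rows>=0.3
1 [0.0, 0.018, -0.008, 0.045, -0.0, -0.0] rows>=0.3
1 [0.0, 0.023, -0.01, 0.056, -0.0, -0.0] rows>=0.3
1 [0.0, 0.027, -0.011, 0.067, -0.0, -0.0] rows>=0.3
1 [0.0, 0.032, -0.012, 0.078, -0.0, 0.0] rows>=0.3
1 [0.0, 0.037, -0.013, 0.089, 0.0, 0.0] rows>=0.3
1 [0.0, 0.039, -0.014, 0.095, 0.0, 0.0] rows>=0.2
2 [0.0, -0.003, -0.066, -0.0, 0.0, 0.0] rows>=0.5
```

>>> {"method": "servo_tool", "body": {"series": [[[0,-0.004,-0.002,-0.011,0,0,0],[0,-0.009,-0.004,-0.022,0,0,0],[0,-0.013,-0.006,-0.033,0,0,0],[0,-0.018,-0.008,-0.044,0,0,0],[0,-0.022,-0.009,-0.056,0,0,0],[0,-0.027,-0.01,-0.067,0,0,0],[0,-0.032,-0.011,-0.078,0,0,0],[0,-0.032,-0.011,-0.078,0,0,0],[0,-0.032,-0.011,-0.078,0,0,0],[0,-0.032,-0.011,-0.078,0,0,0]]]}}

```text
time_s: 7.08
tool_pos: [0.5816, 0.2011, 0.1525]
tool_rot: [166.0, -29.9, 6.5]
force: [-0.4, 1.2, -0.4]
grip_width: 0.0294
grasp_force: 54.9
```

Run:
```python
from h import *
o=get_obs();t=R.from_euler('xyz',o["tool_rot"],degrees=True)
q=(np.array(o["tool_pos"])-F)@S*1000
print(q,R.from_matrix(S.T@t.as_matrix()@np.diag([1,-1,-1])).as_rotvec(degrees=True),S.T@o["force"],S.T@o["wrist_torque"],o["grip_width"],o["grasp_force"])
c=eyes.read_camera("wrist");cv2.imwrite("pics/w3.png",cv2.resize(c["frame"][80:260,220:420,::-1],(800,600)[:2] if 0 else (640,576)))
```

```text
[-1.11298163 10.57122255 39.32806033] [-14.00375871   0.10017736   0.05411716] [-0.41701046  1.28314706 -0.1931234 ] [ 0.36967647  0.81647858 -0.18130091] 0.02944248505815716 54.90260972874239
```

View pics/w3.png

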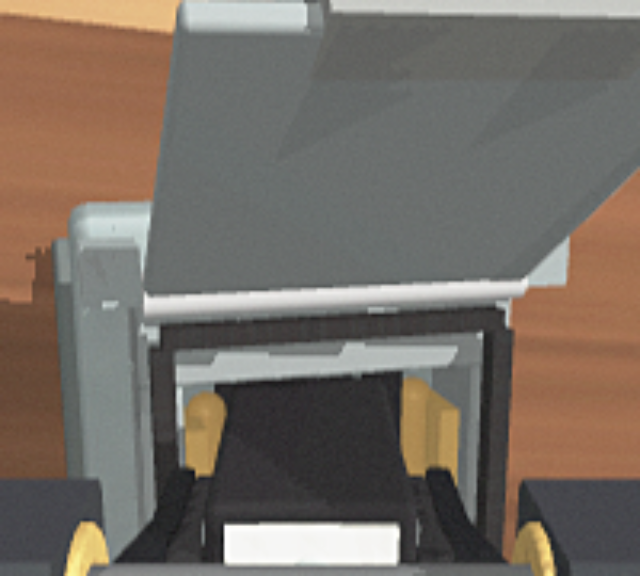

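The module is tilted with the gripper and hasn't slipped: white top at (310,545) sits square between the fingers, both brass catches at (205,430) and (430,430). Residual force is about 1 N, so I rock the other side.

>>> {"method": "servo_tool", "body": {"series": [[[0,0.005,-0.003,0.011,0,0,0],[0,0.009,-0.005,0.022,0,0,0],[0,0.014,-0.006,0.034,0,0,0],[0,0.018,-0.008,0.045,0,0,0],[0,0.023,-0.01,0.056,0,0,0],[0,0.027,-0.011,0.067,0,0,0],[0,0.032,-0.012,0.078,0,0,0],[0,0.037,-0.013,0.089,0,0,0],[0,0.039,-0.014,0.095,0,0,0],[0,0.039,-0.014,0.095,0,0,0],[0,0.039,-0.014,0.095,0,0,0]]]}}

```text
time_s: 8.05
tool_pos: [0.5797, 0.1891, 0.159]
tool_rot: [-177.1, -30.0, 6.5]
force: [-0.0, 1.2, -1.0]
grip_width: 0.0297
grasp_force: 54.9
```

Run:
```python
from h import *
o=get_obs();t=R.from_euler('xyz',o["tool_rot"],degrees=True)
q=(np.array(o["tool_pos"])-F)@S*1000
print(q,R.from_matrix(S.T@t.as_matrix()@np.diag([1,-1,-1])).as_rotvec(degrees=True),S.T@o["force"],S.T@o["wrist_torque"],o["grip_width"],o["grasp_force"])
c=eyes.read_camera("wrist");cv2.imwrite("pics/w4.png",cv2.resize(c["frame"][80:260,220:420,::-1],(640,576)))
```

```text
[-0.6907973  -1.07836268 46.63742868] [ 2.92439872  0.04649151 -0.01892338] [-0.43467471  1.20815166 -0.95080328] [-0.02236931  0.68692239  0.018955  ] 0.029673815023461378 54.89921926986426
```

View pics/w4.png

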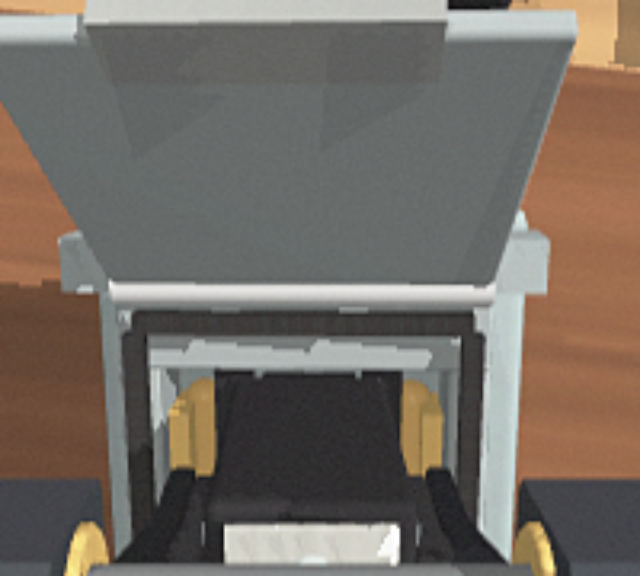

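Square still, white top at (310,545), both catches beside the body and no load left, so both sides are past the teeth. Lifting.

Run:
```python
from h import *
p,r=load()   # after the 20 mm lift
D=R.from_euler('xyz',[180,0,6.5],degrees=True)
H=R.from_euler('xyz',[180,-15,6.5],degrees=True)
a=sp(0,0,92); b=np.array([.56,.12,.27]); c=np.array([.60,-.08,.27]); d=np.array([.615,-.208,.24]); e=np.array([.615,-.208,.125]); 
plan([[(a,tool(S))],[(b,tool(S)),(c,H)],[(d,D)],[(e,D)]])
```

```text
0 [-0.0, -0.006, -0.083, -0.017, -0.0, 0.0] rows>=0.6
1 [0.103, 0.225, -0.214, 0.0, -0.0, 0.0] rows>=2.4
1 [0.153, 0.903, -0.185, 0.0, -0.083, 0.0] rows>=4.9
2 [-0.025, 0.429, 0.097, 0.0, -0.084, -0.0] rows>=3.2
3 [0.0, -0.0, 0.384, 0.0, 0.0, -0.0] rows>=2.8
```

>>> {"method": "servo_tool", "body": {"series": [[[0,-0.001,-0.02,0,0,0,0],[0,-0.002,-0.04,0,0,0,0],[0,-0.003,-0.066,0,0,0,0],[0,-0.003,-0.066,0,0,0,0],[0,-0.003,-0.066,0,0,0,0]]]}}

```text
time_s: 8.52
tool_pos: [0.5699, 0.1895, 0.1771]
tool_rot: [-177.0, -30.0, 6.6]
force: [-0.2, 0.5, -1.4]
grip_width: 0.0298
grasp_force: 54.9
```

>>> {"method": "servo_tool", "body": {"series": [[[0,-0.003,-0.04,-0.008,0,0,0],[0,-0.006,-0.083,-0.017,0,0,0],[0,-0.006,-0.083,-0.017,0,0,0],[0,-0.006,-0.083,-0.017,0,0,0]]]}}

```text
time_s: 8.85
tool_pos: [0.5575, 0.1889, 0.1982]
tool_rot: [179.9, -30.0, 6.7]
force: [-0.4, 0.3, -0.4]
grip_width: 0.0294
grasp_force: 54.9
```

>>> {"method": "servo_tool", "body": {"series": [[[0.034,0.075,-0.07,0,0,0,0],[0.068,0.15,-0.14,0,0,0,0],[0.103,0.225,-0.214,0,0,0,0],[0.11,0.33,-0.21,0,-0.014,0,0],[0.12,0.44,-0.205,0,-0.028,0,0],[0.128,0.56,-0.2,0,-0.042,0,0],[0.136,0.67,-0.195,0,-0.056,0,0],[0.145,0.79,-0.19,0,-0.07,0,0],[0.153,0.903,-0.185,0,-0.083,0,0],[0.153,0.903,-0.185,0,-0.083,0,0],[0.153,0.903,-0.185,0,-0.083,0,0],[0.153,0.903,-0.185,0,-0.083,0,0]]]}}

```text
time_s: 9.85
tool_pos: [0.5999, -0.0794, 0.2674]
tool_rot: [-180.0, -14.9, 6.5]
force: [-0.3, 0.8, -0.7]
grip_width: 0.0298
grasp_force: 54.9
```

>>> {"method": "servo_tool", "body": {"series": [[[-0.005,0.086,0.02,0,-0.017,0,0],[-0.01,0.17,0.04,0,-0.034,0,0],[-0.015,0.26,0.06,0,-0.05,0,0],[-0.02,0.35,0.08,0,-0.067,0,0],[-0.025,0.429,0.097,0,-0.084,0,0],[-0.025,0.429,0.097,0,-0.084,0,0],[-0.025,0.429,0.097,0,-0.084,0,0],[-0.025,0.429,0.097,0,-0.084,0,0],[-0.025,0.429,0.097,0,-0.084,0,0],[-0.025,0.429,0.097,0,-0.084,0,0]]]}}

```text
time_s: 10.68
tool_pos: [0.6152, -0.2056, 0.2401]
tool_rot: [179.9, 0.0, 6.7]
force: [0.3, -0.5, -0.4]
grip_width: 0.0298
grasp_force: 54.9
```

Run:
```python
from h import *
o=get_obs();print(o["time_s"],o["qpos"].round(1),o["tool_pos"],o["tool_rot"],o["force"],o["grip_width"],load()[0])
c=eyes.read_camera("scene");np.savez("s2",**c);c2=eyes.read_camera("wrist")
u=c["frame"][100:300,150:410];v=c2["frame"][80:280,220:420]
cv2.imwrite("pics/s2.png",np.hstack([cv2.resize(u,(450,346)),cv2.resize(v,(346,346))])[...,::-1])
```

```text
10.6833 [ 16.8  17.7  -0.9  81.9   0.4  80.3 -67.4] [ 0.61520544 -0.20562027  0.24006579] [1.79934005e+02 3.11332126e-02 6.67351675e+00] [ 0.27917301 -0.47311868 -0.43301028] 0.029758847385179844 [ 0.61491234 -0.20813215  0.12494998]
```

View pics/s2.png

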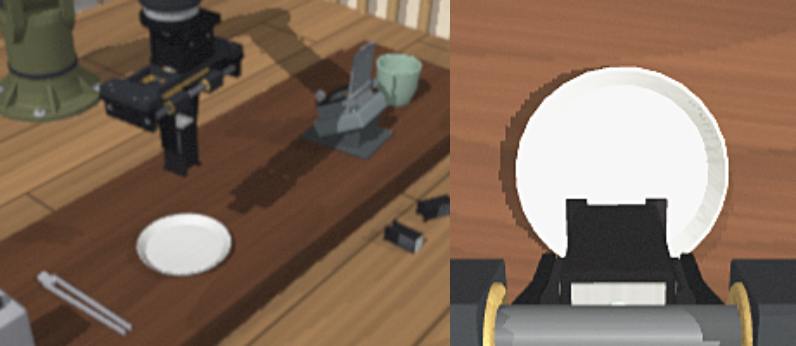

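Module is held upright above the saucer: in the left part, module at (182,140) and saucer at (184,243). I lower it, checking its tilt in the grip.

>>> {"method": "servo_tool", "body": {"series": [[[0,0,0.08,0,0,0,0],[0,0,0.16,0,0,0,0],[0,0,0.24,0,0,0,0],[0,0,0.31,0,0,0,0],[0,0,0.35,0,0,0,0],[0,0,0.384,0,0,0,0],[0,0,0.384,0,0,0,0],[0,0,0.384,0,0,0,0]]]}}

```text
time_s: 11.45
tool_pos: [0.6151, -0.2076, 0.1244]
tool_rot: [179.9, 0.1, 6.5]
force: [-0.6, 0.7, 0.0]
grip_width: 0.0295
grasp_force: 54.9
```

Run:
```python
from h import *
o=get_obs();print(o["time_s"],o["tool_pos"],o["tool_rot"],o["force"])
c=eyes.read_camera("wrist");P=cloud(c,o)
t=R.from_euler('xyz',o["tool_rot"],degrees=True).as_matrix()
Q=(P-np.array(o["tool_pos"]))@t*1000
f=c["frame"].astype(int)
m=(Q[...,0]>10)&(Q[...,0]<26)&(abs(Q[...,1])<11)&(Q[...,2]>-30)&(Q[...,2]<30)&(f.max(-1)<80)
A=Q[m];print(len(A),A.min(0),A.max(0));n=np.linalg.svd(A-A.mean(0),full_matrices=0)[2][2];print("xface n",n*np.sign(n[0]))
w=(abs(Q[...,0])<20)&(abs(Q[...,1])<13)&(Q[...,2]<-25)&(Q[...,2]>-42)&(f.min(-1)>150)
A=Q[w];print(len(A),A.mean(0));n=np.linalg.svd(A-A.mean(0),full_matrices=0)[2][2];print("top n",n)
s=(f.min(-1)>180)&(P[...,2]<.075)&(P[...,2]>.05);print("saucer z",np.median(P[s][:,2]),P[s].min(0),P[s].max(0))
```

```text
11.45 [ 0.61508444 -0.20757087  0.12439173] [1.79916683e+02 1.07410827e-01 6.54401918e+00] [-0.55823339  0.65678761  0.03596497]
1526 [ 18.43313882 -10.99312258 -29.9377815 ] [20.63024739 10.99728464 29.78286296]
xface n [ 9.99778676e-01 -8.79001953e-04 -2.10196700e-02]
1578 [-3.06455568e-02  1.09650594e+00 -3.35264767e+01]
top n [-0.02159247  0.00909056 -0.99972553]
saucer z 0.06382246291614185 [ 0.54040445 -0.38508979  0.05802324] [ 0.68120682 -0.14461092  0.07499924]
```

>>> {"method": "servo_tool", "body": {"series": [[[0,0,0.03,0,-0.006,0,0],[0,0,0.05,0,-0.006,0,0],[0,0,0.06,0,-0.006,0,0],[0,0,0.066,0,-0.006,0,0],[0,0,0.071,0,-0.006,0,0],[0,0,0.075,0,-0.006,0,0],[0,0,0.077,0,-0.006,0,0],[0,0,0.078,0,-0.006,0,0],[0,0,0.078,0,-0.006,0,0]]]}}

```text
time_s: 12.25
tool_pos: [0.6147, -0.2076, 0.1015]
tool_rot: [179.9, 1.2, 6.5]
force: [-2.4, 0.5, 3.7]
grip_width: 0.0292
grasp_force: 54.9
```

>>> {"method": "servo_tool", "body": {"series": [[[0,0,0,0,0,0,0.2],[0,0,0,0,0,0,0.2],[0,0,0,0,0,0,0.2],[0,0,0,0,0,0,0.2]]], "grip_force": 4}}

```text
time_s: 12.58
tool_pos: [0.615, -0.2076, 0.1012]
tool_rot: [179.9, 1.2, 6.5]
force: [-2.7, 0.7, 5.5]
grip_width: 0.0298
grasp_force: 4.0
```

>>> {"method": "servo_tool", "body": {"series": [[[0,0,0,0,0,0,0.36],[0,0,0,0,0,0,0.38],[0,0,0,0,0,0,0.4],[0,0,0,0,0,0,0.45],[0,0,0,0,0,0,0.5],[0,0,0,0,0,0,0.6],[0,0,0,0,0,0,0.7],[0,0,0,0,0,0,0.8],[0,0,0,0,0,0,0.8]]]}}

```text
time_s: 13.33
tool_pos: [0.6147, -0.2077, 0.1004]
tool_rot: [179.9, 1.2, 6.5]
force: [-0.9, -0.5, -0.8]
grip_width: 0.0624
grasp_force: 0.0
```

Run:
```python
from h import *
o=get_obs();print(o["time_s"],o["tool_pos"],o["force"],o["grip_width"])
c=eyes.read_camera("wrist");P=cloud(c,o);f=c["frame"].astype(int)
w=(f.min(-1)>150)&(P[...,2]>.125)&(P[...,2]<.15)&(abs(P[...,0]-.615)<.03)&(abs(P[...,1]+.208)<.03)
A=P[w];print(len(A),A.mean(0),np.linalg.svd(A-A.mean(0),full_matrices=0)[2][2])
# leave: up then back, then over the flap
D=R.from_euler('xyz',[180,0,6.5],degrees=True)
save(o["tool_pos"],R.from_euler('xyz',o["tool_rot"],degrees=True))
plan([[(np.array(o["tool_pos"])+[0,0,.14],D)]])
```

```text
13.3333 [ 0.6147282  -0.20765037  0.10040909] [-0.89261373 -0.46551786 -0.81453526] 0.062358781574563774
1597 [ 0.61509527 -0.20853012  0.13487049] [-0.00221656  0.00643541  0.99997684]
0 [-0.01, 0.001, -0.467, 0.0, 0.007, 0.0] rows>=3.4
```

```bash
cat >> h.py <<'E'
def flapose(phi,tau,rc,t=5.,off=0.,h=10.):
    f=np.radians(phi); d=np.array([-np.cos(f),0,np.sin(f)]); n=np.array([np.sin(f),0,np.cos(f)])
    x=R.from_euler('y',30-tau,degrees=True).apply([1,0,0])  # tool x in socket frame
    p=np.array([38,0,26])+rc*d+(t+off)*n+h*x
    return F+S@p/1000, tool(S@R.from_euler('y',30-tau,degrees=True).as_matrix())
E
python3 - <<'E'
from h import *
for ph in(122,60,0): print(flapose(ph,0 if ph>30 else 30,55))
D=R.from_euler('xyz',[180,0,6.5],degrees=True)
p,r=load()
s,_=flapose(122,0,52,off=15)
up=np.array([s[0],s[1],.30])
plan([[(np.array([.63,-.03,.31]),D)],[(up,D)],[(s,D)]])
def path(a,b,k):
    out=[]
    for ph in np.linspace(a,b,k):
        u=np.clip((90-ph)/70,0,1); out.append(flapose(ph,30*u,52+14*np.clip((122-ph)/110,0,1)))
    return out
print("swing");plan([path(122,70,9),path(64,12,9)])
E
```

```text
(array([0.63988867, 0.19706875, 0.21530866]), Rotation.from_matrix(array([[ 9.93571856e-01,  1.13203214e-01,  1.04697044e-16],
                            [ 1.13203214e-01, -9.93571856e-01,  1.40687649e-17],
                            [ 1.05616666e-16, -2.12628701e-18, -1.00000000e+00]])))
(array([0.58817542, 0.19117677, 0.19234679]), Rotation.from_matrix(array([[ 9.93571856e-01,  1.13203214e-01,  1.04697044e-16],
                            [ 1.13203214e-01, -9.93571856e-01,  1.40687649e-17],
                            [ 1.05616666e-16, -2.12628701e-18, -1.00000000e+00]])))
(array([0.58187643, 0.19045909, 0.14234679]), Rotation.from_matrix(array([[ 8.60458468e-01,  1.13203214e-01,  4.96785928e-01],
                            [ 9.80368589e-02, -9.93571856e-01,  5.66016069e-02],
                            [ 5.00000000e-01, -3.46944695e-18, -8.66025404e-01]])))
0 [0.118, -0.583, -0.232, 0.0, -0.0, 0.0] rows>=4.6
1 [0.169, -0.748, 0.032, 0.0, -0.0, 0.0] rows>=5.5
2 [-0.0, -0.0, 0.294, 0.0, -0.0, 0.0] rows>=2.1
swing
0 [-0.05, -0.0, -0.001, 0.0, -0.0, 0.0] rows>=0.4
0 [-0.07, -0.0, -
[... 155 characters left out ...]
004, 0.0, -0.0, 0.0] rows>=0.2
0 [-0.154, -0.0, 0.001, 0.0, 0.001, 0.0] rows>=0.2
0 [-0.174, -0.0, 0.008, 0.0, 0.016, 0.0] rows>=0.4
0 [-0.194, -0.0, 0.017, 0.0, 0.032, 0.0] rows>=0.4
0 [-0.212, -0.0, 0.028, 0.0, 0.047, 0.0] rows>=0.4
1 [-0.018, -0.0, 0.01, 0.0, 0.015, 0.0] rows>=0.4
1 [-0.036, -0.0, 0.023, 0.0, 0.03, 0.0] rows>=0.4
1 [-0.053, -0.0, 0.038, 0.0, 0.046, 0.0] rows>=0.4
1 [-0.067, -0.001, 0.055, 0.0, 0.061, 0.0] rows>=0.4
1 [-0.08, -0.001, 0.074, 0.0, 0.077, 0.0] rows>=0.4
1 [-0.09, -0.001, 0.094, 0.0, 0.092, 0.0] rows>=0.4
1 [-0.098, -0.001, 0.116, 0.0, 0.108, 0.0] rows>=0.4
1 [-0.104, -0.001, 0.14, 0.0, 0.119, 0.0] rows>=0.3
1 [-0.106, -0.001, 0.165, 0.0, 0.119, 0.0] rows>=0.2
```

>>> {"method": "servo_tool", "body": {"series": [[[-0.002,0,-0.1,0,0.001,0,0.8],[-0.006,0,-0.24,0,0.004,0,0.8],[-0.01,0.001,-0.36,0,0.007,0,0.8],[-0.01,0.001,-0.467,0,0.007,0,0.8],[-0.01,0.001,-0.467,0,0.007,0,0.8],[-0.01,0.001,-0.467,0,0.007,0,0.8]]]}}

```text
time_s: 13.88
tool_pos: [0.6161, -0.2082, 0.2436]
tool_rot: [179.8, -0.3, 6.5]
force: [0.3, -0.4, -0.5]
grip_width: 0.0697
grasp_force: 0.0
```

>>> {"method": "servo_tool", "body": {"series": [[[0.02,-0.1,-0.1,0,0,0,0.4],[0.04,-0.2,-0.2,0,0,0,0.2],[0.06,-0.33,-0.232,0,0,0,0],[0.09,-0.46,-0.232,0,0,0,0],[0.118,-0.583,-0.232,0,0,0,0],[0.118,-0.583,-0.232,0,0,0,0],[0.118,-0.583,-0.232,0,0,0,0],[0.118,-0.583,-0.232,0,0,0,0]]], "grip_force": 20}}

```text
time_s: 14.55
tool_pos: [0.6294, -0.0303, 0.3082]
tool_rot: [179.9, 0.1, 6.6]
force: [0.0, -0.0, -0.5]
grip_width: 0.0241
grasp_force: 0.0
```

>>> {"method": "servo_tool", "body": {"series": [[[0.04,-0.12,0,0,0,0,0],[0.08,-0.25,0.01,0,0,0,0],[0.11,-0.37,0.02,0,0,0,0],[0.14,-0.5,0.03,0,0,0,0],[0.16,-0.62,0.032,0,0,0,0],[0.169,-0.748,0.032,0,0,0,0],[0.169,-0.748,0.032,0,0,0,0],[0.169,-0.748,0.032,0,0,0,0],[0.169,-0.748,0.032,0,0,0,0],[0.169,-0.748,0.032,0,0,0,0]]]}}

```text
time_s: 15.38
tool_pos: [0.6556, 0.1953, 0.2996]
tool_rot: [179.8, -0.0, 6.3]
force: [1.4, -1.1, 0.5]
grip_width: 0.0005
grasp_force: 0.0
```

Run:
```python
from h import *
o=get_obs();print(o["time_s"],o["qpos"].round(1),o["tool_pos"],o["tool_rot"],o["grip_width"])
print(flapose(122,0,52,off=15)[0])
c=eyes.read_camera("top");P=cloud(c);Q=(P-F)@S*1000
import cv2
c2=eyes.read_camera("scene");P2=cloud(c2);Q2=(P2-F)@S*1000
for n,q in(("top",Q),("scene",Q2)):
    x=q[...,0]-38;z=q[...,2]-26;rr=np.hypot(x,z);m=(abs(q[...,1])<33)&(rr<80)&(rr>35)&(z>25)
    a=np.degrees(np.arctan2(z[m],-x[m]));print(n,m.sum(),np.percentile(a,[5,25,50,75,95]),rr[m].max())
```

```text
15.3833 [ -10.5   22.   -12.    70.     4.6   88.5 -105.5] [0.65559143 0.19534054 0.29960343] [ 1.79817160e+02 -1.13451656e-02  6.28630919e+00] 0.00045098513711977066
[0.65467915 0.19875391 0.21178699]
top 113 [121.27388332 122.06353281 122.4508766  122.91871566 124.76857915] 79.93619803369543
scene 140 [123.54971898 125.72435898 126.87427571 128.56913379 130.32900478] 76.61551454218673
```

>>> {"method": "servo_tool", "body": {"series": [[[0,0,0.08,0,0,0,0],[0,0,0.16,0,0,0,0],[0,0,0.22,0,0,0,0],[0,0,0.27,0,0,0,0],[0,0,0.294,0,0,0,0],[0,0,0.294,0,0,0,0],[0,0,0.294,0,0,0,0],[0,0,0.294,0,0,0,0]]]}}

```text
time_s: 16.15
tool_pos: [0.6557, 0.1986, 0.2135]
tool_rot: [180.0, -0.2, 6.5]
force: [0.4, -0.1, -0.4]
grip_width: 0.0004
grasp_force: 0.0
```

>>> {"method": "servo_tool", "body": {"series": [[[-0.02,0,-0.001,0,0,0,0],[-0.04,0,-0.001,0,0,0,0],[-0.055,0,-0.003,0,0,0,0],[-0.07,0,-0.006,0,0,0,0],[-0.091,0,-0.008,0,0,0,0],[-0.112,0,-0.007,0,0,0,0],[-0.133,0,-0.004,0,0,0,0],[-0.154,0,0.001,0,0.001,0,0],[-0.174,0,0.008,0,0.016,0,0],[-0.194,0,0.017,0,0.032,0,0],[-0.212,0,0.028,0,0.047,0,0],[-0.212,0,0.028,0,0.047,0,0]]]}}

```text
time_s: 17.15
tool_pos: [0.5881, 0.1914, 0.2025]
tool_rot: [179.9, -8.4, 6.6]
force: [-1.4, -0.3, -0.5]
grip_width: 0.0004
grasp_force: 0.0
```

Run:
```python
from h import *
o=get_obs();print(o["time_s"],o["qpos"].round(1),o["tool_pos"],o["tool_rot"],o["force"],o["wrist_torque"])
print(flapose(70,30*20/70,52+14*52/110)[0])
c=eyes.read_camera("scene");cv2.imwrite("pics/s3.png",cv2.resize(c["frame"][100:220,290:450,::-1],(640,480)))
```

```text
17.15 [  -9.8    9.5  -13.4   96.9    5.1   65.8 -108.1] [0.58806759 0.19136965 0.20251167] [179.87048655  -8.40887191   6.64648859] [-1.35556476 -0.34134305 -0.54401784] [-0.01641937  0.20181384 -0.03839036]
[0.59148353 0.19155368 0.20351635]
```

View pics/s3.png

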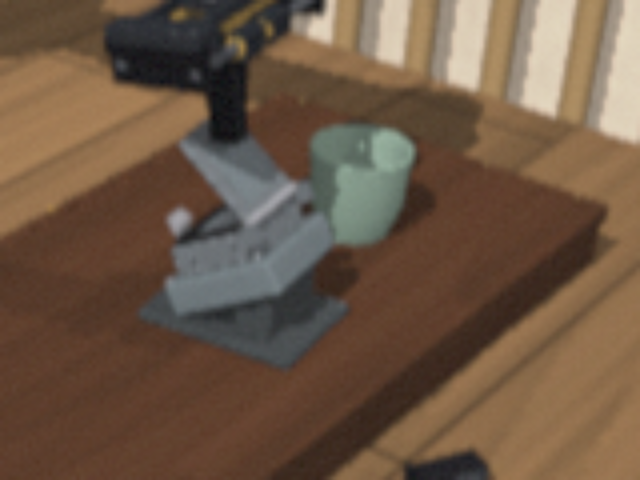

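The finger rests on the flap's outer face at (228,135). The flap is about half swung over; pot untouched at (360,185). I continue down to about 12°.

>>> {"method": "servo_tool", "body": {"series": [[[-0.018,0,0.01,0,0.015,0,0],[-0.036,0,0.023,0,0.03,0,0],[-0.053,0,0.038,0,0.046,0,0],[-0.067,-0.001,0.055,0,0.061,0,0],[-0.08,-0.001,0.074,0,0.077,0,0],[-0.09,-0.001,0.094,0,0.092,0,0],[-0.098,-0.001,0.116,0,0.108,0,0],[-0.104,-0.001,0.14,0,0.119,0,0],[-0.106,-0.001,0.165,0,0.119,0,0],[-0.106,-0.001,0.165,0,0.119,0,0],[-0.106,-0.001,0.165,0,0.119,0,0]]]}}

```text
time_s: 18.12
tool_pos: [0.5683, 0.1889, 0.1498]
tool_rot: [179.9, -29.8, 6.5]
force: [0.2, -0.2, -0.4]
grip_width: 0.0004
grasp_force: 0.0
```

Run:
```python
from h import *
o=get_obs();print(o["time_s"],o["tool_pos"],o["tool_rot"],S.T@o["force"],(np.array(o["tool_pos"])-F)@S*1000,(load()[0]-F)@S*1000)
```

```text
18.1167 [0.56826568 0.18893635 0.14983043] [179.92262375 -29.83618265   6.54618289] [-0.03935163 -0.17654266 -0.39408106] [-1.51189469e+01  2.78281488e-02  4.43288397e+01] [-15.67922617   0.09306433  44.6047868 ]
```

>>> {"method": "servo_tool", "body": {"series": [[[-0.017,0,0,0,0,0,0],[-0.017,0,0.01,0,0,0,0],[-0.017,0,0.017,0,0,0,0],[-0.017,0,0.022,0,0,0,0],[-0.017,0,0.025,0,0,0,0],[-0.017,0,0.028,0,0,0,0],[-0.017,0,0.03,0,0,0,0]]]}}

```text
time_s: 18.7
tool_pos: [0.5678, 0.1889, 0.1394]
tool_rot: [179.9, -29.9, 6.6]
force: [-0.1, 0.1, 1.2]
grip_width: 0.0002
grasp_force: 0.2
```

>>> {"method": "servo_tool", "body": {"series": [[[0,0,0.003,0,0,0,0],[0,0,0.006,0,0,0,0],[0,0,0.006,0,0,0,0]]]}}

```text
time_s: 18.95
tool_pos: [0.5686, 0.189, 0.1379]
tool_rot: [179.9, -29.9, 6.6]
force: [-1.1, 0.4, 2.9]
grip_width: 0.0006
grasp_force: 0.9
```

>>> {"method": "servo_tool", "body": {"series": [[[0,0,0.003,0,0,0,0],[0,0,0.006,0,0,0,0],[0,0,0.006,0,0,0,0]]]}}

```text
time_s: 19.2
tool_pos: [0.5692, 0.1891, 0.1367]
tool_rot: [179.9, -29.9, 6.6]
force: [-7.4, -1.0, 7.1]
grip_width: 0.0005
grasp_force: 4.5
```

>>> {"method": "servo_tool", "body": {"series": [[[0,0,0.003,0,0,0,0],[0,0,0.006,0,0,0,0],[0,0,0.006,0,0,0,0]]]}}

```text
time_s: 19.45
tool_pos: [0.5705, 0.1894, 0.1351]
tool_rot: [179.9, -30.0, 6.6]
force: [-0.3, -0.1, -0.0]
grip_width: 0.0004
grasp_force: 0.0
```

>>> {"method": "servo_tool", "body": {"series": [[[0,0,0.003,0,0,0,0],[0,0,0.005,0,0,0,0],[0,0,0.005,0,0,0,0]]]}}

```text
time_s: 19.7
tool_pos: [0.5713, 0.1893, 0.1334]
tool_rot: [179.9, -29.9, 6.6]
force: [-1.3, -0.3, 2.5]
grip_width: 0.0006
grasp_force: 1.1
```

>>> {"method": "servo_tool", "body": {"series": [[[0,0,0.003,0,0,0,0],[0,0,0.006,0,0,0,0],[0,0,0.006,0,0,0,0]]]}}

```text
time_s: 19.95
tool_pos: [0.572, 0.1894, 0.1319]
tool_rot: [179.9, -29.9, 6.6]
force: [-3.4, -1.0, 4.9]
grip_width: 0.0001
grasp_force: 2.4
```

>>> {"method": "servo_tool", "body": {"series": [[[0,0,0.002,0,0,0,0],[0,0,0.004,0,0,0,0],[0,0,0.004,0,0,0,0]]]}}

```text
time_s: 20.2
tool_pos: [0.5725, 0.1894, 0.1311]
tool_rot: [179.9, -29.9, 6.6]
force: [-6.2, -1.4, 6.0]
grip_width: 0.0003
grasp_force: 4.0
```

>>> {"method": "servo_tool", "body": {"series": [[[0,0,0.002,0,0,0,0],[0,0,0.004,0,0,0,0],[0,0,0.004,0,0,0,0]]]}}

```text
time_s: 20.45
tool_pos: [0.5729, 0.1895, 0.1303]
tool_rot: [179.9, -29.9, 6.6]
force: [-8.8, -2.1, 9.9]
grip_width: 0.0008
grasp_force: 6.5
```

>>> {"method": "servo_tool", "body": {"series": [[[0,0,-0.01,0,0,0,0],[0,0,-0.03,0,0,0,0],[0,0,-0.08,0,0,0,0],[0,0,-0.15,0,0,0,0],[0,0,-0.25,0,0,0,0],[0,0.2,-0.3,0,0,0,0],[0,0.34,-0.3,0,0,0,0],[0,0.45,-0.3,0,0,0,0],[0,0.45,-0.3,0,0,0,0],[0,0.45,-0.3,0,0,0,0]]]}}

```text
time_s: 21.28
tool_pos: [0.5443, 0.0459, 0.2083]
tool_rot: [180.0, -30.0, 6.1]
force: [0.3, 0.6, 0.4]
grip_width: 0.0004
grasp_force: 0.0
```

Run:
```python
from h import *
o=get_obs();print(o["time_s"],o["tool_pos"],o["qpos"].round(1),o["force"])
s=eyes.read_camera("scene");t=eyes.read_camera("top")
for c in(s,t):
    P=cloud(c);Q=(P-F)@S*1000
    m=(abs(Q[...,1])<28)&(Q[...,0]<28)&(Q[...,0]>-32)&(Q[...,2]>20)&(Q[...,2]<60);A=Q[m]
    k=np.polyfit(A[:,0],A[:,2],1);print(m.sum(),k[0],np.polyval(k,-20))
b=s["frame"]
cv2.imwrite("pics/end.png",np.hstack([cv2.resize(b[110:300,110:420],(500,306)),cv2.resize(t["frame"][180:250,190:260],(300,306))])[...,::-1])
```

```text
21.2833 [0.54427141 0.04590656 0.20834706] [ -8.6 -15.1   0.2 124.8   1.9  40.3 -93.4] [0.27422663 0.62866748 0.40202408]
86 -0.008184271201281082 24.74252729523244
468 0.0011536239896053173 28.575419336656903
```

View pics/end.png

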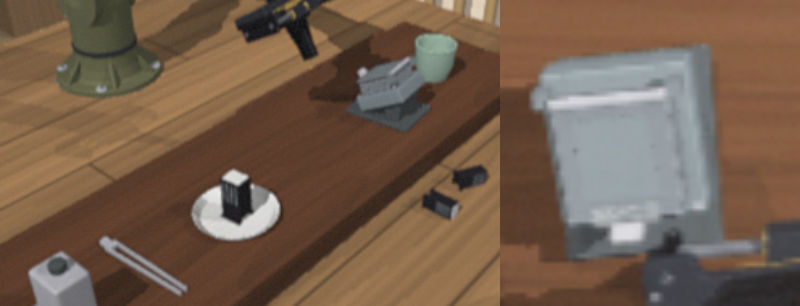

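The module stands upright in the saucer (236,195). The flap lies flat under its latch, slope about 0 against 0.1 if it were unlatched. Pot (436,58), tweezer (143,265) and dispenser (60,285) are undisturbed, so I hand in.

```bash
python3 -c "
from cell import env
print(env.sign_off())"
```

```text
the job is handed in; nothing more can be done
None
```

The job is handed in at about 21 s: the module was rocked free and stands upright in the saucer, the flap lies flat under its latch, and the pot, tweezer and dispenser look untouched; sign-off returned no verdict.

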